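# Present a crown to the shade camera

### The arm

A 7-joint arm with a two-finger parallel gripper is mounted at the origin on the work surface. World frame = base frame: x ahead of the robot, y to its left, z up, the work surface at z = 0. Lengths are in m, angles in rad, forces in N, time in s.
With the tool pointing down it reaches from about 0.425 to 0.925 m from the base axis. Payload 6.8 kg.
Tool frame: the origin (TCP) lies between the finger pads; the fingertips stand r.tips_ahead ahead of it and the grasp point (between the pads) lies 5 mm behind it (r.tips_ahead is the distance from the TCP to the fingertips, in m); z points along the fingers, y is the line along which they close (so a half turn about z gives the same grasp; the last joint's range is limited). The gripper opens to 85 mm and grips with 20 to 120 N. Pads are 22 mm wide; open, the fingers measure 114 mm over their backs; the gripper's body (76 mm by 85 mm) begins 54 mm behind the grasp point. The pads swing forward as they close: fully open they stand 13 mm farther back than shut.
Start: joints at [-1.283, 0.477, 0.022, 1.555, -0.011, 1.109, -0.083], TCP at [0.26, 0.623, 0.245] pointing down, gripper open.
Joint ranges: [-2.96, 2.96], [-0.34, 2.1], [-1.41, 1.46], [0.24, 2.44], [-1.37, 4.51], [0.17, 1.92], [-2.96, 2.96]. Speed limits (rad/s): [2.39, 2.39, 3.14, 3.14, 3.14, 3.14, 3.14].

### API

Orientations are given as a rotation vector (axis times angle).
In Python, from bench import r gives the robot as it stands.
- The arm moves only by the tool move_arm, never from a script. Its argument "rows" is one flat list of numbers, 4 for each row, row after row: the shift along the tool's x, y, z in cm, then the turn about the tool's z in degrees. In form: [tx, ty, tz, twist, tx, ty, tz, twist, ...]. A call has 1 to 10 rows; each row is the pose to reach, as a shift and turn from the pose commanded when the call began, along the tool's axes at that moment; what a row does not reach only later rows make up. A row lasts 1/8 s, in which the tool goes at most 62.5 mm and 10.7 degrees, less where a joint would pass 70% of its speed; a pose out of reach is approached as far as the arm can. A call with a gripper value outside its range is refused whole. "fingers" is the opening, from 0 (shut) to 1 (fully open), set as the call begins (left out, the last holds). The fingers move at their own pace and stop on an object; "newtons" is the grip in N (left out, the last holds). Time passes only in rows, so rows that repeat a pose let the fingers close. It gives the time, the measured TCP pose, the force, the opening and the grip force at its end, in the units of the state.
- r.get_obs(): the state, without advancing time (a new reading comes with each control period).
- r.grab_frame(name): name is "side" or "top" or "wrist"; returns the picture (384x512x3 uint8, blue, green, red); there is no depth.
- r.camera_params(name): a dict with "fx", "fy", "cx", "cy" (pixels), "world_from_camera" (4x4, takes a point from camera to world coordinates). Camera axes: x right, y down, z forward; pixel columns grow to the right and rows downward; lengths in m; the calibration is good to about 2 mm. A picture is of the moment at which its call begins: read the wrist's pose just before it. camera_params takes no time and is no camera call; for the wrist camera it gives the pose at the moment of the call.
- r.hand_in(): hands the job in; it is judged then, once.
The state is a dict: "clock": time; "joints": joint angles; "qvel": joint speeds; "tau": joint torques, N m; "tcp_pos": TCP position; "orientation": TCP orientation; "contact_force": force on the tool from outside, world axes, zero at the start; "moment": the same for the moment, N m; "grip_width": finger opening in m; "gripper_force": force on a finger pad.
Only numpy, scipy, OpenCV 4.12 (cv2) and the standard library are available. Lean on these libraries where they do the work, as an engineer would, in place of code of your own. Each camera call takes 0.05 s, during which the arm holds its last target. There are 200 camera calls.

### The job

Take the tan plaster die that carries the ivory crown out of the black rack, gripping the soft plaster lightly (no more than 45 N a finger) and never touching the crown, and show it to the shade camera on the column: the front of the crown in the middle of the picture and 100 mm in front of the lens, facing squarely into the tilted lens, and upright in its picture. Finish while still holding it there, steady in the air, and leave the other dies, the camera and everything else on the bench as they are.

Things in the scene. Friction and masses are not known exactly. Their poses are not given: they have to be found in the camera images.
- crown_die: the part: tan plaster die, 18 (x) x 16 (y) x 46 mm (z), 57 mm tall with its ivory crown, about 37 g. Origin: centre of its underside; z up; +x is its front, with a 3 mm wide blue line down the plaster and onto its top. Its lowest 14 mm stand in a socket with 1 mm play each side; it lifts straight out. Soft: each finger pad must press with less than 45 N; 20 to 30 N holds it well
- crown: ivory porcelain crown fixed on crown_die: 9 (x) x 9.5 (y) x 11 mm (z); origin at the centre of its base, 46 mm above the die's underside; axes as the die. Fingers must not touch it; they can pass down beside it and grip the plaster's two sides, 16 mm apart along y, so that the front stays in view
- crown_face (a point): centre of the crown's front: 4.5 mm in +x and 51.5 mm in z from the origin of crown_die
- die_back (a point): point behind the crown, in line with the rear of the plaster: -9 mm in x and 51.5 mm in z from the origin of crown_die
- gold_die: bystander: a plaster die of the same size in green, with a gold coloured cap 8 mm tall instead of the crown; origin at the centre of its underside
- bare_die: bystander: a plaster die of the same size in rose red, with only a small stump of its own colour 7 mm tall; origin at the centre of its underside
- rack: fixed black die rack, 56 (x) x 176 (y) x 22 mm (z), origin at the centre of its underside, on the 3 mm bench mat; three sockets 14 mm deep in a row along its y, 60 mm apart; the three dies stand in them in any order, fronts to the rack's +x
- camera_head: head of the shade camera: cream box 30 x 62 x 46 mm with a black round lens 42 mm across, on a fixed column 347 mm tall (28 mm behind the origin) with a foot 120 mm across. Origin at its tilt pin; +x is the viewing direction, out of the lens, tilted 0.25 to 0.5 rad below level; z is up in the picture. Stiff joints keep its height and tilt
- lens (a point): middle of the front of the lens, 50 mm in +x from the origin of camera_head
- focus (a point): where the middle of the crown's front belongs: on the lens axis, 100 mm in front of the lens (150 mm in +x from the origin of camera_head), some 0.17 to 0.26 m above the bench
- cup: bystander: white cup, 72 mm across the rim, 85 mm tall; origin at the centre of its underside
- dropper: bystander: white dropper bottle, 34 mm across, 75 mm tall; origin at the centre of its underside
- jar: bystander: glass jar with grey cap, 48 mm across, 42 mm tall; origin at the centre of its underside
- tin: bystander: round white pot, 50 mm across, 18 mm tall; origin at the centre of its underside
- brush: bystander: slim black brush, 170 mm long and 9 mm thick, lying on the bench; origin under its middle

How it is judged:
On the way:
1. the die with the ivory crown is out of the rack, carried by the fingers (height (world z) of crown_die above 0.06 m and contact force between the fingers and crown_die above 1 N), for 0.2 s.
At the end, for the whole second after the job is handed in: The fingers still hold the die, steady and in the air (underside over 90 mm up), not touching the camera head; the middle of the crown's front is within 12 mm of the point on the lens axis 100 mm in front of the lens, faces the lens within 0.2 rad and is upright in the picture within 0.2 rad (distance between crown_face and focus below 0.012 m and angle between the x axis of crown_die and the x axis of camera_head, either way round below 0.2 rad and angle between the z axis of crown_die and the z axis of camera_head, either way round below 0.2 rad and x of die_back in the frame of focus above 0 m and angle between crown_die's own z axis and vertical below 0.9 rad and height (world z) of crown_die above 0.09 m and contact force between the fingers and crown_die above 1 N and contact force between crown_die and camera_head below 0.1 N and linear speed of crown_die below 0.02 m/s); the arm keeps its last pose, push and grip.
It fails at once if the fingers touch the crown (contact force between the fingers and crown above 1 N).
It fails at once if the plaster is squeezed with more than 45 N a finger pad (90 N for the two together) (contact force between the fingers and crown_die above 90 N).
It fails at once if the camera head is knocked out of its setting (10 mm) (distance of lens from where it was at the start of the episode above 0.01 m).
It fails at once if another die is disturbed (10 mm) (distance of any of gold_die, bare_die from where it was at the start of the episode above 0.01 m).
It fails at once if something else on the bench is shifted (20 mm) (distance of any of cup, dropper, jar, tin, brush from where it was at the start of the episode above 0.02 m).
It also fails if it takes over 35 s, if anything falls off the work surface, if the arm or the gripper's body presses on something with over 40 N, if the wrist force passes 120 N, or if a joint passes its speed limit or range.

## Working session

There is one attempt and no reset: what is moved stays moved. The work goes in short steps, Python scripts to look and compute and a tool call to move; the robot and the scene stay as the last step left them, time stands still between calls to the robot, and variables do not carry over. Pictures are saved under pics/ and viewed, at most 12 in all, crops included, and the job is handed in when it is done.

Besides the shell and the picture viewer there is one more tool, called after "Request:" as name(argument=value, ...) on one line, values as JSON. move_arm: Moves the arm, as the interface text tells. Its arguments: {"type":"object","properties":{"rows":{"type":"array"},"fingers":{"type":"number"},"newtons":{"type":"number"}},"required":["rows"]}

```bash
mkdir -p pics; ls
python3 - <<'E'
from bench import r
import cv2,numpy as np
np.set_printoptions(precision=4,suppress=True)
for n in("side","top","wrist"):
    p=r.camera_params(n); im=r.grab_frame(n); cv2.imwrite(f"pics/{n}0.png",im); np.save(f"pics/{n}0_T.npy",p["world_from_camera"])
    print(n,p)
a=[cv2.imread(f"pics/{n}0.png") for n in("side","top")]
print(r.get_obs(), r.tips_ahead)
E
```

```text
pics
side {'fx': 491.4288508995708, 'fy': 491.4288508995708, 'cx': 265.3313046631381, 'cy': 193.6674549789526, 'world_from_camera': array([[ 0.8649, -0.3889,  0.3172,  0.1373],
       [-0.5019, -0.6642,  0.5541, -0.7542],
       [-0.0048, -0.6384, -0.7697,  1.2088],
       [ 0.    ,  0.    ,  0.    ,  1.    ]])}
top {'fx': 395.53921198450035, 'fy': 395.53921198450035, 'cx': 252.05928871051958, 'cy': 189.27971786123257, 'world_from_camera': array([[-0.0674, -0.9762,  0.206 ,  0.3045],
       [-0.9977,  0.0665, -0.0111, -0.0091],
       [-0.0028, -0.2063, -0.9785,  1.411 ],
       [ 0.    ,  0.    ,  0.    ,  1.    ]])}
wrist {'fx': 270.20490782722726, 'fy': 270.20490782722726, 'cx': 255.74365681010224, 'cy': 192.59423189529, 'world_from_camera': array([[ 0.3844,  0.8887,  0.2501,  0.1979],
       [ 0.9232, -0.3695, -0.1059,  0.6482],
       [-0.0017,  0.2716, -0.9624,  0.3728],
       [ 0.    ,  0.    ,  0.    ,  1.    ]])}
{'clock': 0.15, 'joints': array([-1.2831,  0.4776,  0.0224,  1.5562, -0.0115,  1.1093, -0.0831]), 'qvel': array([ 0.0001, -0.0022,  0.001 , -0.0053, -0.0013,  0.0001, -0.0001]), 'tau': array([  0.0024, -59.6927,   1.6098, -28.1491,   0.0126,   0.0065,
         0.    ]), 'tcp_pos': array([0.2601, 0.6224, 0.2445]), 'orientation': array([-0.6176, -3.0801,  0.0021]), 'contact_force': array([-0.0514, -0.2656, -0.2816]), 'moment': array([-0.0043,  0.0131,  0.0166]), 'gripper_force': 0.0, 'grip_width': 0.08584651587275896} 0.014
```

View pics/side0.png

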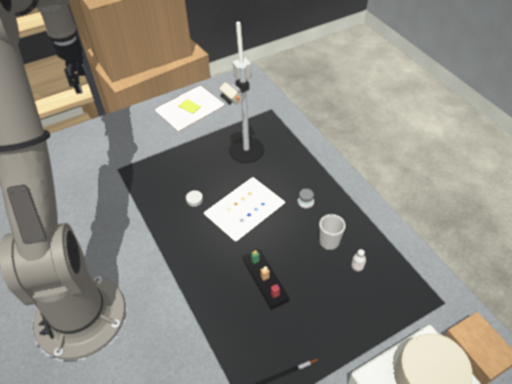

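View pics/top0.png

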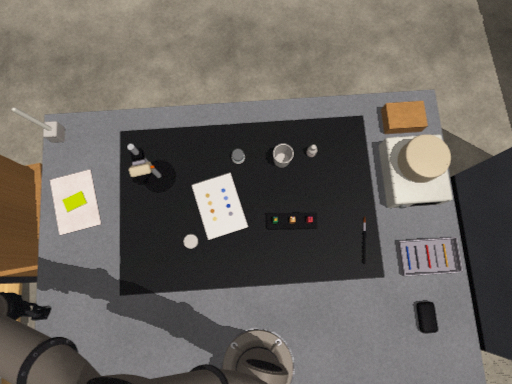

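View pics/wrist0.png

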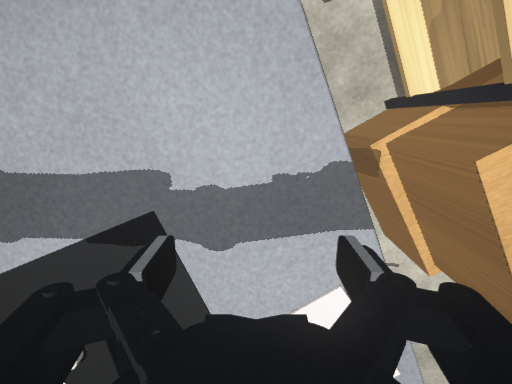

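The side view has the rack at about (265,278), with green, tan and red dies and the camera head near (230,93). In the top view the rack is at (292,220) and the head near (140,170). The wrist sees only the bench edge. Next I'll zoom in.

Run:
```python
import cv2,numpy as np
s=cv2.imread("pics/side0.png");t=cv2.imread("pics/top0.png")
def c(i,u,v,w=66,h=50): return cv2.resize(i[v:v+h,u:u+w],(396,300),interpolation=cv2.INTER_CUBIC)
cv2.imwrite("pics/z0.png",np.vstack([np.hstack([c(s,205,55),c(t,110,135)]),np.hstack([c(s,235,240,66,70),c(t,260,195)])]))
```

```text
(no output)
```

View pics/z0.png

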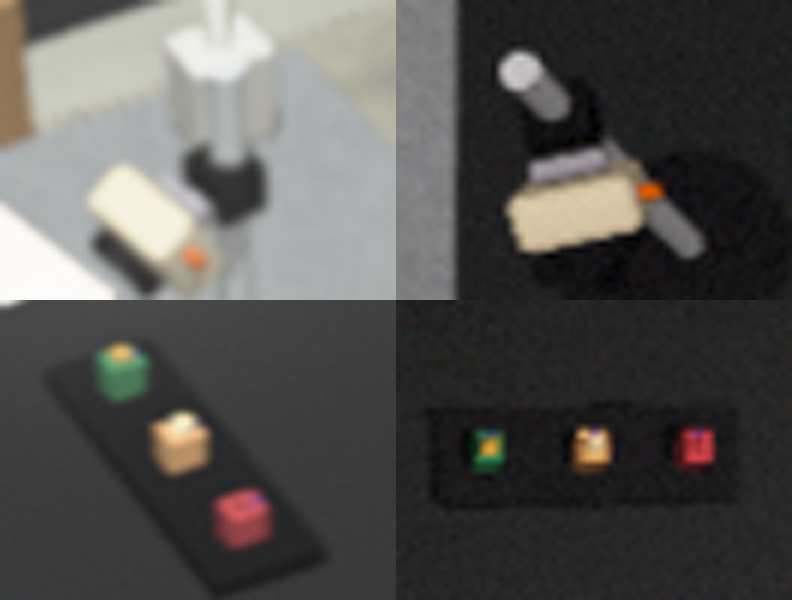

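Rack order is green, tan with crown (middle), red. The blue lines face top-image up (+x). The head's cream box is at about top (137,169) and its lens points towards the robot (−x). I'll take rough positions first, then look closer with the wrist camera.

```bash
cat > h.py <<'E'
import cv2,numpy as np
from scipy.spatial.transform import Rotation as Ro
np.set_printoptions(precision=4,suppress=True)
def ray(p,u,v):
    T=p["world_from_camera"]; d=T[:3,:3]@np.array([(u-p["cx"])/p["fx"],(v-p["cy"])/p["fy"],1]); return T[:3,3],d/np.linalg.norm(d)
def plane(p,u,v,z):
    o,d=ray(p,u,v); return o+d*(z-o[2])/d[2]
def tri(obs):   # [(p,u,v)...] -> point, rms gap
    A=np.zeros((3,3));b=np.zeros(3);R=[]
    for p,u,v in obs:
        o,d=ray(p,u,v);M=np.eye(3)-np.outer(d,d);A+=M;b+=M@o;R.append((M,o))
    x=np.linalg.solve(A,b); return x,np.sqrt(np.mean([np.sum((M@(x-o))**2) for M,o in R]))
def proj(p,X):
    T=p["world_from_camera"];c=T[:3,:3].T@(np.asarray(X)-T[:3,3]); return np.array([p["cx"]+p["fx"]*c[0]/c[2],p["cy"]+p["fy"]*c[1]/c[2]])
def blob(m,amin=4):
    n,l,s,c=cv2.connectedComponentsWithStats(m.astype(np.uint8)); return [(c[i],s[i]) for i in range(1,n) if s[i,4]>=amin]
def toolshift(o,dx):  # world shift -> tool axes cm
    return Ro.from_rotvec(o["orientation"]).as_matrix().T@np.asarray(dx)*100
E
python3 - <<'E'
from h import *; from bench import r
S=r.camera_params("side");T=r.camera_params("top")
P={"head":((205+150/6,55+215/6),(110+180/6,135+220/6-0)),"orange":((205+193/6,55+258/6),(110+253/6,135+190/6)),
"crown":((235+180/6,240+(425-300)*70/300),(260+(597-396)/6,195+(437-300)/6)),"colTop":((239.5,23),(110+120/6,135+70/6))}
for k,(a,b) in P.items(): print(k,*tri([(S,*a),(T,*b)]))
o=[plane(T,260+(x-396)/6,195+(y-300)/6,.025) for x,y in((432,408),(738,405),(740,500),(437,507))];print("rack",np.array(o))
print(Ro.from_rotvec(r.get_obs()["orientation"]).as_matrix())
E
```

```text
head [0.6198 0.3011 0.2889] 0.004158127441376104
orange [0.63   0.2677 0.2832] 1.995243500935516e-05
crown [ 0.477  -0.1588  0.0662] 0.0014152304970386931
colTop [0.627  0.2551 0.527 ] 0.015335315673313943
rack [[ 0.5074 -0.0683  0.025 ]
 [ 0.4969 -0.2483  0.025 ]
 [ 0.4411 -0.2438  0.025 ]
 [ 0.449  -0.0668  0.025 ]]
[[-0.9227  0.3856 -0.0004]
 [ 0.3856  0.9227 -0.0013]
 [-0.0001 -0.0014 -1.    ]]
```

Request:
move_arm(rows=[-3.8,-3.8,-1.1,8.4,-7.5,-7.7,-2.2,16.8,-11.3,-11.5,-3.3,25,-15,-15.4,-4.4,33.5,-18.9,-19.2,-5.5,42,-22.6,-23,-6.6,50,-26.4,-26.9,-7.7,58.6,-30.2,-30.7,-8.8,67,-30.2,-30.7,-8.8,67,-30.2,-30.7,-8.8,67])

```text
clock: 1.4
tcp_pos: [0.4202, 0.2235, 0.3332]
orientation: [-2.214, -2.228, -0.0]
contact_force: [0.8, 0.5, -0.3]
grip_width: 0.0856
gripper_force: 0.0
```

Run:
```python
from h import *; from bench import r
import pickle
o=r.get_obs();p=r.camera_params("wrist");im=r.grab_frame("wrist");cv2.imwrite("pics/w1.png",im);pickle.dump(p,open("pics/w1.pkl","wb"))
print(o["clock"],o["tcp_pos"],o["qvel"],p["world_from_camera"]);
```

```text
1.4 [0.4202 0.2235 0.3332] [-0.0162  0.0118 -0.0199 -0.0007  0.0003 -0.0015  0.0009] [[ 1.      0.0072  0.0029  0.4207]
 [ 0.0077 -0.9627 -0.2703  0.2911]
 [ 0.0009  0.2703 -0.9628  0.4616]
 [ 0.      0.      0.      1.    ]]
```

View pics/w1.png

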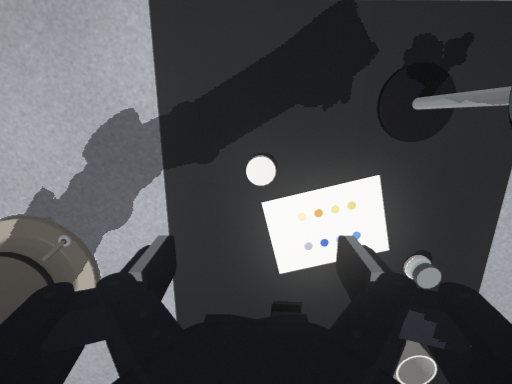

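The wrist view shows the foot at (417,103) and the column, with the head just off the right edge. I'll shift forward.

Request:
move_arm(rows=[0,4,0,0,0,4,0,0,0,4,0,0])

```text
clock: 1.82
tcp_pos: [0.4596, 0.2243, 0.3326]
orientation: [-2.213, -2.23, 0.003]
contact_force: [0.2, 0.4, 0.0]
grip_width: 0.0855
gripper_force: 0.0
```

```bash
cat > snap.py <<'E'
from h import *; from bench import r
import pickle,sys
n=sys.argv[1];o=r.get_obs();p=r.camera_params("wrist");im=r.grab_frame("wrist");cv2.imwrite(f"pics/{n}.png",im);pickle.dump(p,open(f"pics/{n}.pkl","wb"))
print(o["clock"],o["tcp_pos"],abs(o["qvel"]).max(),p["world_from_camera"][:3,3])
E
python3 snap.py w2
```

```text
1.825 [0.4596 0.2243 0.3326] 0.016007071810983542 [0.4602 0.2921 0.461 ]
```

Request:
move_arm(rows=[-3,4,-6,0,-3,4,-6,0,-3,4,-6,0,-3,4,-6,0])

```text
clock: 2.38
tcp_pos: [0.4992, 0.1944, 0.392]
orientation: [-2.212, -2.229, 0.003]
contact_force: [-1.1, 0.4, 0.5]
grip_width: 0.0854
gripper_force: 0.0
```

```bash
python3 snap.py w3; python3 -c "
import cv2,numpy as np
a=cv2.imread('pics/w2.png')[10:210,312:512];b=cv2.imread('pics/w3.png')[0:200,312:512]
cv2.imwrite('pics/z1.png',np.hstack([cv2.resize(i,(400,400),interpolation=cv2.INTER_CUBIC) for i in(a,b)]))"
```

```text
2.375 [0.4992 0.1944 0.392 ] 0.0050636779102215075 [0.4999 0.2622 0.5204]
```

View pics/z1.png

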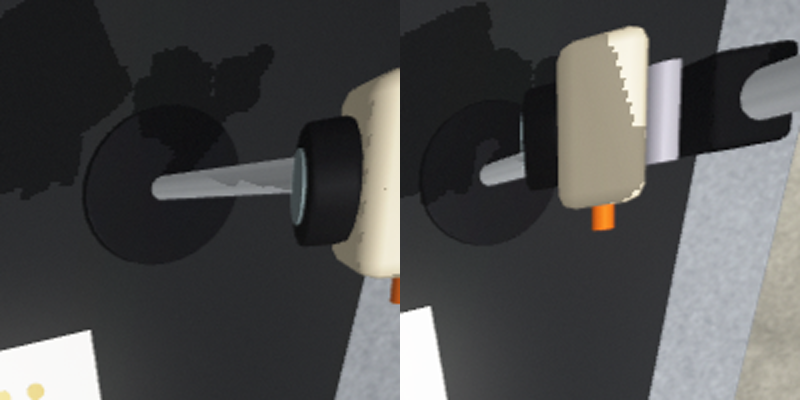

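Both show the head, with the lens front glass at w2 (461,104). The orange tilt pin is at w2 (510,155) and w3 (414,108). I'll take two more frontal views with a y baseline.

Request:
move_arm(rows=[3.7,-3,4,0,7.4,-3,4,0,11,-3,4,0,11,-3,4,0,11,-3,4,0])

```text
clock: 3.05
tcp_pos: [0.4695, 0.303, 0.3525]
orientation: [2.215, 2.228, -0.003]
contact_force: [-0.1, -0.8, 0.1]
grip_width: 0.0855
gripper_force: 0.0
```

```bash
python3 snap.py w4
```

```text
3.05 [0.4695 0.303  0.3525] 0.01998535617147542 [0.4701 0.3709 0.4808]
```

Request:
move_arm(rows=[-4,0,0,0,-8,0,0,0,-12,0,0,0,-13,0,0,0,-13,0,0,0])

```text
clock: 3.72
tcp_pos: [0.4708, 0.1726, 0.3535]
orientation: [-2.217, -2.225, -0.001]
contact_force: [-0.1, 0.1, -0.6]
grip_width: 0.0855
gripper_force: 0.0
```

```bash
python3 snap.py w5; python3 -c "
import cv2,numpy as np
a=cv2.imread('pics/w4.png')[100:300,312:512];b=cv2.imread('pics/w5.png')[0:200,312:512]
cv2.imwrite('pics/z2.png',np.hstack([cv2.resize(i,(400,400),interpolation=cv2.INTER_CUBIC) for i in(a,b)]))"
```

```text
3.725 [0.4708 0.1726 0.3535] 0.033878662501508235 [0.4715 0.2401 0.482 ]
```

View pics/z2.png

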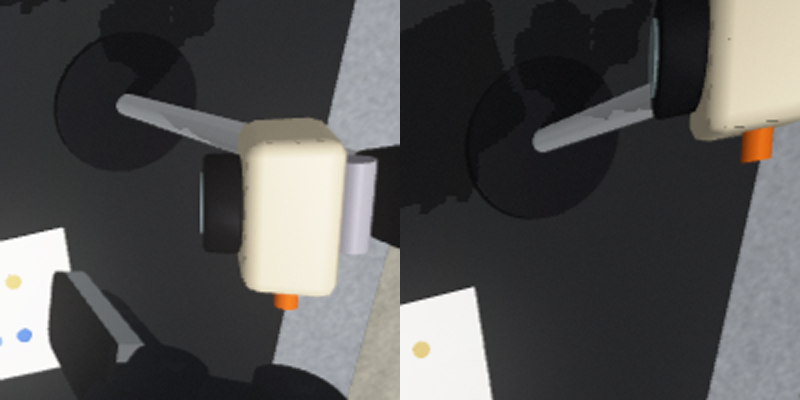

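In z2 the glass is at w4 (413,201) and w5 (440,28), with the orange pin below the box. Triangulating now.

```bash
cat > head.py <<'E'
from h import *; from bench import r
import pickle
W={n:pickle.load(open(f"pics/{n}.pkl","rb")) for n in("w2","w3","w4","w5")}
W["side"]=r.camera_params("side");W["top"]=r.camera_params("top")
L,g=tri([(W["w2"],461,103.5),(W["w4"],413,201.5),(W["w5"],439.5,28.5)]);print("lens",L,g)
for k in W: print(k,proj(W[k],L))
pin=[]
for n in("w2","w3","w4","w5","side0","top0"):
    im=cv2.imread(f"pics/{n}.png").astype(int);m=(im[...,2]>130)&(im[...,2]-im[...,0]>120)&(im[...,2]-im[...,1]>70)
    bs=sorted(blob(m),key=lambda b:-b[1][4])[:3];print(n,[(b[0],b[1]) for b in bs])
    k=n.replace("0","");b=[b for b in bs if np.linalg.norm(b[0]-proj(W[k],[.63,.2677,.283]))<25]
    if b and n!="w2": pin.append((W[k],*b[0][0]))
P,g=tri(pin);print("pin",P,g,len(pin)); P3,g3=tri(pin[:3]);print("pin wrist only",P3,g3)
# foot: column base in w2..w5
C=[plane(W["w2"],312+157/2,10+188/2,.01),plane(W["w4"],312+122/2,100+104/2,.01),plane(W["w5"],312+140/2,142/2,.01),plane(W["w3"],312+84/2,178/2,.01)];print("col",np.array(C))
# foot outline centre (radius 60)
F=[plane(W["w2"],312+160/2,10+184/2,.008),plane(W["w4"],312+125/2,100+102/2,.008),plane(W["w5"],312+143/2,137/2,.008)];print("foot",np.array(F))
c=np.mean(C+F,0)[:2]
E
cat > head2.py <<'E'
from head import *
for nm,f in(("col",c),):
    d=L[:2]-f;psi=np.arctan2(d[1],d[0]);x=np.array([np.cos(psi),np.sin(psi)]);y=np.array([-x[1],x[0]])
    for PP in(P,P3):
        o=PP[:2]+y*((L[:2]-PP[:2])@y);h=(L[:2]-o)@x;v=L[2]-PP[2]
        print(nm,"psi",psi,"pin off",(PP[:2]-L[:2])@y,"origin",o,PP[2],"col->org",(o-f)@x,"len",np.hypot(h,v),"tilt",np.arctan2(-v,h))
E
python3 head2.py
```

```text
lens [0.6042 0.3021 0.2619] 0.0002553352860005161
w2 [461.6218 103.3375]
w3 [374.7304  70.4838]
w4 [412.8425 201.4631]
w5 [439.116   28.7336]
side [224.4029 100.0134]
top [142.5322 177.6304]
w2 [(array([510.3571, 155.6429]), array([509, 149,   3,  13,  28], dtype=int32))]
w3 [(array([413.4919, 108.1855]), array([408, 102,  11,  13, 124], dtype=int32))]
w4 [(array([455.1481, 250.3827]), array([450, 247,  11,   8,  81], dtype=int32))]
w5 [(array([491.    ,  71.8528]), array([484,  64,  15,  17, 197], dtype=int32))]
side0 []
top0 [(array([310.25, 220.  ]), array([309, 218,   3,   4,   8], dtype=int32)), (array([151.7143, 166.4286]), array([150, 166,   4,   2,   7], dtype=int32)), (array([429. , 262.5]), array([429, 261,   1,   4,   4], dtype=int32))]
pin [0.6301 0.2693 0.2856] 0.0007337314888621646 4
pin wrist only [0.6291 0.2698 0.287 ] 0.00041910153233392847
col [[0.6738 0.3128 0.01  ]
 [0.6743 0.3125 0.01  ]
 [0.6753 0.3123 0.01  ]
 [0.6729 0.3106 0.01  ]]
foot [[0.6767 0.316  0.008 ]
 [0.6775 0.3141 0.008 ]
 [0.6781 0.3163 0.008 ]]
col psi -2.983712477735762 pin off 0.0364755214014411 origin [0.6244 0.3054] 0.2855534970686504 col->org 0.051776061316598405 len 0.031262604195182946 tilt 0.8563169893376297
col psi -2.983712477735762 pin off 0.03588694993117209 origin [0.6235 0.3052] 0.2869515211005966 col->org 0.052678033099305493 len 0.03176791284254227 tilt 0.9066216370411821
```

The lens position is solid (0.25 mm gap), but the orange part isn't at the axis origin, so it doesn't give the tilt. I'll view the head in profile from the −y side and measure the tilt from its side-face corners.

Request:
move_arm(rows=[-2.3,2.3,0.4,-10,-2.3,4.6,0.8,-20,-2.3,7,1.2,-30,-2.3,9.3,1.5,-40,-2.3,11.6,2,-50,-2.3,14,2.4,-60,-2.3,16.3,2.7,-70,-2.3,18.6,3,-80,-2.3,20.9,3,-90,-2.3,20.9,3,-90])

```text
clock: 5.03
tcp_pos: [0.6807, 0.153, 0.3219]
orientation: [0.01, -3.14, -0.0]
contact_force: [-0.1, 1.0, -0.1]
grip_width: 0.0851
gripper_force: 0.0
```

```bash
python3 snap.py w6
```

```text
5.025 [0.6807 0.153  0.3219] 0.07738198751311628 [0.6133 0.1518 0.4504]
```

Request:
move_arm(rows=[5,-1,1,0,10,-1,1,0,10,-1,1,0,10,-1,1,0])

```text
clock: 5.58
tcp_pos: [0.5801, 0.1419, 0.314]
orientation: [-0.008, 3.14, 0.001]
contact_force: [0.4, -0.2, 0.2]
grip_width: 0.0856
gripper_force: 0.0
```

```bash
python3 snap.py w7; python3 -c "
import cv2,numpy as np
a=cv2.imread('pics/w6.png');b=cv2.imread('pics/w7.png')
cv2.imwrite('pics/z3.png',np.hstack([cv2.resize(i[60:360,312:512],(400,600),interpolation=cv2.INTER_CUBIC) for i in(a,b)]))"
```

```text
5.575 [0.5801 0.1419 0.314 ] 0.02756910600622646 [0.5124 0.1407 0.4423]
```

View pics/z3.png

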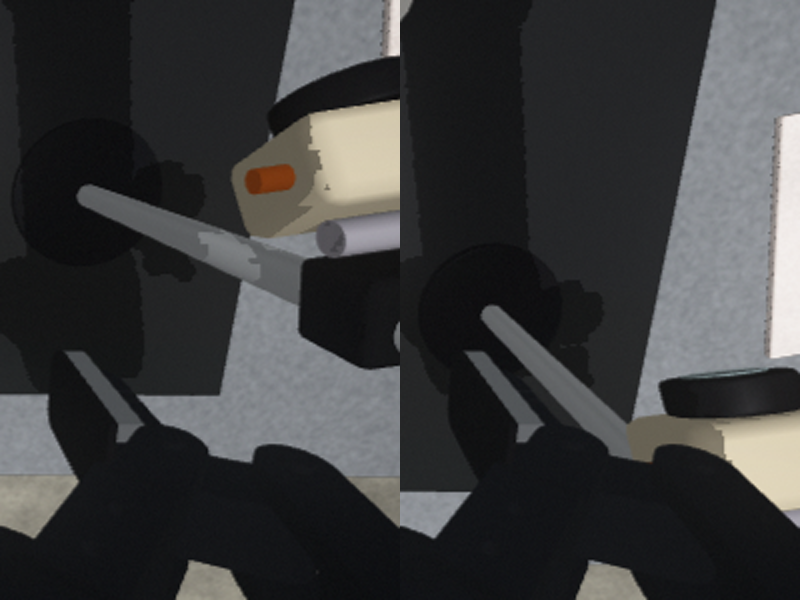

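w6 shows the side face, front edge (466,115)–(428.5,146), rear-bottom corner (437,177.5), and the lilac hinge cylinder, which is the tilt pin, ending at (477,179). I'll use the hinge as the origin and the side-face corners as a check.

```bash
cat > head3.py <<'E'
from head import *
W["w6"]=pickle.load(open("pics/w6.pkl","rb"))
z1=lambda x,y:("w3",312+(x-400)/2,y/2); z2=lambda x,y:("w4",312+x/2,100+y/2); z3=lambda x,y:("w6",312+x/2,60+y/2)
T=lambda *a:tri([(W[n],u,v) for n,u,v in a])
e1,g1=T(z1(664,161),z2(357,250),z3(331,238)); e2,g2=T(z1(664,59),z2(362,158))
print("hinge -y end",e1,g1,"+y end",e2,g2,"len",np.linalg.norm(e2-e1))
hy=(e1-e2)/np.linalg.norm(e1-e2); print("hy",hy,"psi from hinge",np.arctan2(-hy[0],hy[1]))
foot=np.mean(F,0);
for f in(c,foot[:2]): print("psi",np.arctan2(*(L[:2]-f)[::-1]),np.linalg.norm(L[:2]-f))
psi=-2.975
x=np.array([np.cos(psi),np.sin(psi),0]);y=np.array([-x[1],x[0],0])
O=(e1+e2)/2; d=L-O; print("O",O,"lens in head: fwd,y,up",d@x,d@y,d[2],"tilt",np.arctan2(-d[2],d@x),"r",np.hypot(d@x,d[2]))
Q=[]
for q in((308,110),(233,172),(250,235),(322,207)):
    n,u,v=z3(*q);o,dd=ray(W[n],u,v);p0=L+y*.031;X=o+dd*((p0-o)@y)/(dd@y);Q.append([(X-L)@x,X[2]-L[2]])
Q=np.array(Q);print(Q*1000)
for a,b,n in((0,1,"front z"),(3,2,"rear z"),(3,0,"top x"),(2,1,"bottom x")):
    v=Q[b]-Q[a];print(n,np.linalg.norm(v)*1000,"tilt",(np.arctan2(-v[0],-v[1]) if "z" in n else np.arctan2(-v[1],v[0])))
E
python3 head3.py | tail -13
```

```text
hinge -y end [0.6507 0.2911 0.2865] 0.0011651005076383312 +y end [0.6435 0.3278 0.2877] 0.0005451537345102648 len 0.03737435795658734
hy [ 0.1925 -0.9807 -0.0331] psi from hinge -2.9477962959080273
psi -2.983712477735762 0.07226007548636647
psi -2.9620766322016676 0.07448191236210079
O [0.6471 0.3094 0.2871] lens in head: fwd,y,up 0.043595900852224465 5.34368344331914e-05 -0.025172683239897076 tilt 0.5236431274966097 r 0.050341499308355735
[[ -2.1781  27.6328]
 [-23.5594  -6.8097]
 [-44.641    3.2865]
 [-29.2778  34.7697]]
front z 40.53940169303365 tilt 0.5555615840053383
rear z 35.03169464688121 tilt 0.45398680105439165
top x 28.023713338269875 tilt 0.257510658202606
bottom x 23.374481364164854 tilt 0.4466334395725967
```

Tilt ≈ 0.485 rad, with the lens-to-pin distance measured at 50.3 mm (nominal 50). The head direction is −2.965 rad and the focus is about (0.517,0.287,0.215). Moving over the rack next.

Request:
move_arm(rows=[1.5,-4.5,1.4,0,3,-9,2.8,0,4.6,-13.5,4.2,0,6.2,-18,5.6,0,7.8,-22.5,7,0,9.3,-27,8.4,0,10.6,-29.9,9.4,0,10.6,-29.9,9.4,0,10.6,-29.9,9.4,0])

```text
clock: 6.75
tcp_pos: [0.4769, -0.1583, 0.2195]
orientation: [-0.009, 3.141, -0.0]
contact_force: [0.5, -0.4, 0.3]
grip_width: 0.0855
gripper_force: 0.0
```

```bash
python3 snap.py w8
```

```text
6.75 [ 0.4769 -0.1583  0.2195] 0.01628293557935562 [ 0.4093 -0.1594  0.3479]
```

Request:
move_arm(rows=[3,5,0,0,3,5,0,0,3,5,0,0,3,5,0,0])

```text
clock: 7.3
tcp_pos: [0.4463, -0.1092, 0.2196]
orientation: [-0.008, 3.14, -0.001]
contact_force: [1.3, 0.0, 0.3]
grip_width: 0.0854
gripper_force: 0.0
```

```bash
python3 snap.py w9; python3 -c "
import cv2,numpy as np
a=cv2.imread('pics/w8.png');b=cv2.imread('pics/w9.png')
cv2.imwrite('pics/z4.png',np.hstack([cv2.resize(i[90:290,a:a+200],(400,400),interpolation=cv2.INTER_CUBIC) for i,a in((a,156),(b,60))]))"
```

```text
7.3 [ 0.4463 -0.1092  0.2196] 0.009654185951199956 [ 0.3787 -0.1102  0.348 ]
```

View pics/z4.png

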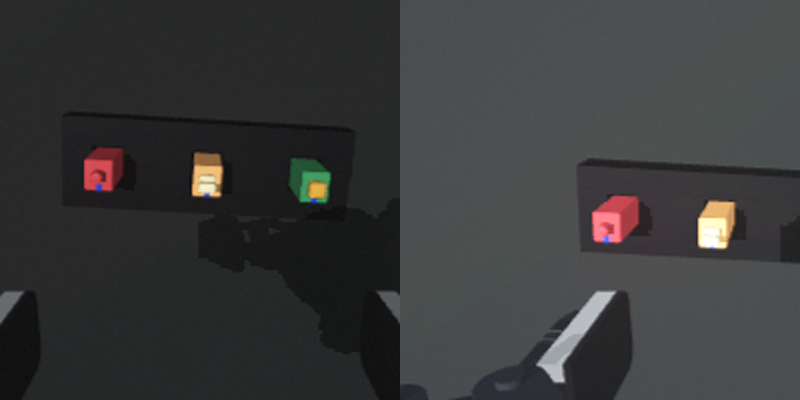

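In w8 the tan die with crown is mid-rack, its blue mark at about (259.5,187.5) (w9: (216,213)). Red is left and green is right.

Run:
```python
from h import *
import pickle
from bench import r
B={};K={}
for n in("w8","w9"):
    p=pickle.load(open(f"pics/{n}.pkl","rb"));K[n]=p
    im=cv2.imread(f"pics/{n}.png").astype(int);m=(im[...,0]-im[...,2]>50)&(im[...,0]-im[...,1]>50)
    B[n]=sorted([tuple(b[0])+(b[1][4],) for b in blob(m,2)]);print(n,B[n],[plane(p,b[0],b[1],.057) for b in B[n]])
    m=(im[...,2]>110)&(im[...,2]-im[...,0]>25)&(im[...,1]*1.0>im[...,2]*.6)
    print([ (b[0],b[1]) for b in blob(m,20) if 100<b[0][1]<230])
print(proj(K["w8"],[.477,-.158,.068]))
for i in(0,1): print(tri([(K[n],B[n][i][0],B[n][i][1]) for n in K]))
# tan top-plane edges in w8
im=cv2.imread("pics/w8.png");print(im[165:192,259].tolist());print(im[184,245:275].tolist())
o=r.get_obs();print(Ro.from_rotvec(o["orientation"]).as_matrix())
```

```text
w8 [(np.float64(204.8), np.float64(183.5), np.int32(10)), (np.float64(258.8), np.float64(187.4), np.int32(5)), (np.float64(312.2857142857143), np.float64(190.0), np.int32(7)), (np.float64(421.2888888888889), np.float64(223.46666666666667), np.int32(90)), (np.float64(423.2054794520548), np.float64(242.54794520547946), np.int32(73)), (np.float64(424.4935064935065), np.float64(261.3376623376623), np.int32(77))] [array([ 0.4815, -0.2156,  0.057 ]), array([ 0.4855, -0.1557,  0.057 ]), array([ 0.4881, -0.096 ,  0.057 ]), array([0.5273, 0.0325, 0.057 ]), array([0.5514, 0.0389, 0.057 ]), array([0.5762, 0.0448, 0.057 ])]
[(array([259.0172, 177.2131]), array([252, 167,  15,  22, 291], dtype=int32)), (array([314.    , 184.3562]), array([310, 180,  10,   9,  73], dtype=int32)), (array([465.0708, 192.5929]), array([459, 187,  13,  12, 113], dtype=int32)), (array([465.9204, 213.1681]), array([460, 208,  13,  12, 113], dtype=int32))]
w9 [(np.float64(162.9090909090909), np.float64(209.63636363636363), np.int32(11)), (np.float64(216.0), np.float64(213.5), np.int32(2)), (np.float64(267.8), np.float64(
[... 939 characters left out ...]
, [193, 232, 240], [213, 242, 248], [201, 237, 244], [193, 232, 241], [172, 175, 179], [209, 80, 55], [130, 47, 30], [44, 31, 31], [28, 27, 29], [28, 28, 29]]
[[30, 30, 30], [30, 30, 30], [31, 31, 32], [30, 29, 30], [30, 29, 31], [30, 28, 30], [29, 27, 30], [94, 157, 213], [115, 188, 237], [116, 188, 238], [166, 214, 233], [195, 233, 241], [206, 239, 245], [204, 238, 245], [201, 237, 244], [198, 235, 243], [197, 234, 242], [193, 232, 240], [156, 197, 212], [89, 128, 160], [61, 103, 143], [36, 56, 77], [20, 23, 26], [19, 19, 21], [20, 18, 20], [19, 19, 20], [18, 19, 20], [27, 26, 25], [29, 29, 29], [28, 28, 28]]
[[-1.     -0.0048  0.0007]
 [-0.0048  1.     -0.0004]
 [-0.0007 -0.0004 -1.    ]]
```

Die top at z = 0.057, confirmed by triangulation. Its centre is about (0.478,−0.1555) and the rack yaw is −0.054. I'll narrow the fingers before descending between the neighbours.

Request:
move_arm(rows=[-1.6,-2.3,3,3.4,-3.15,-4.65,6,3.4,-3.15,-4.65,8,3.4,-3.15,-4.65,8,3.4,-3.15,-4.65,8,3.4,-3.15,-4.65,8,3.4], fingers=0.45, newtons=22)

```text
clock: 8.1
tcp_pos: [0.4778, -0.1551, 0.1403]
orientation: [0.084, 3.139, 0.0]
contact_force: [-0.2, 0.0, 0.1]
grip_width: 0.0388
gripper_force: 0.0
```

```bash
python3 snap.py w10
python3 - <<'E'
from h import *;import pickle
from bench import r
p=pickle.load(open("pics/w10.pkl","rb"));im=cv2.imread("pics/w10.png").astype(int);m=(im[...,2]>110)&(im[...,2]-im[...,0]>25)&(im[...,1]>im[...,2]*.6)
print([(b[0],b[1]) for b in blob(m,60)]);o=r.get_obs();R=Ro.from_rotvec(o["orientation"]).as_matrix();print(R,o["grip_width"],proj(p,[.478,-.1555,.057]))
m=(im[...,0]-im[...,2]>50)&(im[...,0]-im[...,1]>50);print([(b[0],b[1][4],plane(p,*b[0],.057)) for b in blob(m,3)])
cv2.imwrite("pics/z5.png",cv2.resize(cv2.imread("pics/w10.png")[150:384,100:412],(800,600)))
E
```

```text
8.1 [ 0.4778 -0.1551  0.1403] 0.002935680201403025 [ 0.4102 -0.1521  0.2686]
[(array([256.4204, 194.0196]), array([247, 180,  20,  32, 509], dtype=int32)), (array([330.6709, 202.5443]), array([324, 197,  15,  12, 158], dtype=int32))]
[[-0.9986  0.0533  0.0018]
 [ 0.0533  0.9986  0.    ]
 [-0.0018  0.0001 -1.    ]] 0.03885308284375754 [256.0544 201.75  ]
[(array([183.875, 209.125]), np.int32(16), array([ 0.4813, -0.2156,  0.057 ])), (array([328.6364, 210.0909]), np.int32(11), array([ 0.4884, -0.0958,  0.057 ])), (array([256., 211.]), np.int32(3), array([ 0.486, -0.156,  0.057])), (array([467.4701, 238.9701]), np.int32(134), array([0.5208, 0.0234, 0.057 ]))]
```

View pics/z5.png

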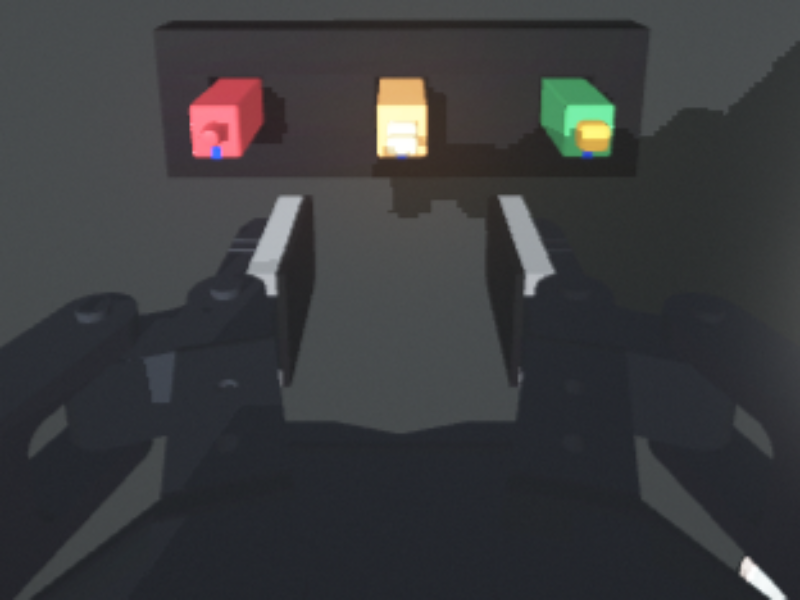

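The tan die sits symmetric between the fingers (crown at w10 (256,205)) and the neighbours are clear. Descending, then closing.

Request:
move_arm(rows=[0,-0.05,3.5,0,0,-0.05,6,0,0,-0.05,8,0,0,-0.05,9.1,0,0,-0.05,9.1,0,0,-0.05,9.1,0])

```text
clock: 8.9
tcp_pos: [0.4777, -0.1557, 0.0491]
orientation: [0.084, 3.139, -0.0]
contact_force: [-0.2, -0.4, 0.8]
grip_width: 0.0382
gripper_force: 0.0
```

Request:
move_arm(rows=[0,0,0,0,0,0,0,0,0,0,0,0,0,0,0,0,0,0,0,0,0,0,0,0], fingers=0.1, newtons=22)

```text
clock: 9.65
tcp_pos: [0.4776, -0.1556, 0.0489]
orientation: [0.084, 3.139, 0.0]
contact_force: [0.2, 0.1, 6.1]
grip_width: 0.0153
gripper_force: 27.6
```

Gripped: 15.3 mm wide, 27.6 N. The tool can't tilt, so I'll pivot the die in the pads. I lift until about 6 mm is left in the socket, then draw back (tool +x) so the rack edge holds the foot and the crown leans back.

Request:
move_arm(rows=[0,0,-0.3,0,0,0,-0.6,0,0,0,-0.8,0,0,0,-0.8,0,0.2,0,-0.8,0,0.4,0,-0.8,0,0.6,0,-0.8,0,0.8,0,-0.8,0,0.8,0,-0.8,0], newtons=20)

```text
clock: 10.78
tcp_pos: [0.473, -0.1552, 0.0573]
orientation: [0.083, 3.133, -0.002]
contact_force: [7.8, 1.5, -1.4]
grip_width: 0.0155
gripper_force: 26.5
```

Run:
```python
from h import *
from bench import r
o=r.get_obs();print(o["tcp_pos"],o["contact_force"],o["moment"],o["gripper_force"],o["grip_width"])
p=r.camera_params("wrist");im=r.grab_frame("wrist");cv2.imwrite("pics/w11.png",im)
im=im.astype(int);m=(im[...,2]>100)&(im[...,2]-im[...,0]>20)&(im[...,1]>im[...,2]*.6);print([(b[0],b[1]) for b in blob(m,60)])
```

```text
[ 0.473  -0.1552  0.0573] [ 7.8293  1.5297 -1.4056] [ 0.0299 -1.886  -0.034 ] 26.491127014160156 0.015464377349192263
[(array([256.1197, 240.968 ]), array([ 240,  217,   33,   59, 1312], dtype=int32)), (array([143.6979, 253.8773]), array([129, 241,  33,  31, 652], dtype=int32)), (array([374.2376, 260.9389]), array([363, 251,  24,  21, 442], dtype=int32))]
```

Request:
move_arm(rows=[0.2,0,0,0,0.4,0,0,0,0.6,0,0,0,0.8,0,0,0,0.8,0,0,0,0.8,0,0,0])

```text
clock: 11.58
tcp_pos: [0.4659, -0.1549, 0.0578]
orientation: [0.083, 3.132, -0.002]
contact_force: [7.6, -0.0, 1.7]
grip_width: 0.0153
gripper_force: 27.0
```

```bash
cat > die.py <<'E'
from h import *
from bench import r
import sys
o=r.get_obs();print(o["clock"],o["tcp_pos"],o["contact_force"],o["gripper_force"],o["grip_width"])
p=r.camera_params("wrist");im=r.grab_frame("wrist");cv2.imwrite(f"pics/{sys.argv[1]}.png",im)
hsv=cv2.cvtColor(im,cv2.COLOR_BGR2HSV);m=cv2.inRange(hsv,(8,50,60),(28,255,255));print([(b[0],b[1]) for b in blob(m,60)])
f=lambda a:" ".join("%d,%d,%d"%tuple(x) for x in a);print(f(im[200:300:2,256]))
E
python3 die.py w12
```

```text
11.575 [ 0.4659 -0.1549  0.0578] [ 7.5998 -0.0141  1.6517] 26.99761211872101 0.01531020962539014
[(array([255.9272, 245.7351]), array([240, 227,  33,  50, 755], dtype=int32)), (array([373.7309, 270.1236]), array([361, 263,  24,  18, 275], dtype=int32))]
60,59,59 95,93,93 95,93,93 94,92,92 96,94,94 98,94,96 96,94,95 97,94,95 96,95,96 71,72,75 68,69,72 66,67,72 68,70,74 70,68,73 164,233,253 165,233,253 164,234,253 164,234,253 165,235,253 164,235,253 164,235,253 195,249,255 213,253,255 215,253,255 215,253,255 214,252,255 243,254,255 251,255,255 253,255,255 254,255,255 241,253,254 245,254,255 252,255,255 254,255,255 253,255,255 253,255,255 252,255,255 253,217,195 228,121,93 96,97,100 139,141,139 140,142,139 141,142,138 141,141,138 139,141,137 140,140,136 140,140,136 139,139,134 138,138,133 139,139,134
```

It's pivoting at a steady 7.6 N. A little more, then straight up.

Request:
move_arm(rows=[0.2,0,0,0,0.4,0,0,0,0.4,0,0,0,0.4,0,0,0])

```text
clock: 12.12
tcp_pos: [0.4615, -0.1547, 0.0576]
orientation: [0.083, 3.132, -0.002]
contact_force: [6.7, 1.2, 1.7]
grip_width: 0.0156
gripper_force: 26.8
```

```bash
python3 -c "
from bench import r
o=r.get_obs();print(o['tcp_pos'],o['contact_force'],o['gripper_force'])"
```

```text
[ 0.46149401 -0.15467553  0.0576096 ] [6.67280743 1.15189857 1.6887616 ] 26.848943531513214
```

Request:
move_arm(rows=[0,0,-0.5,0,0,0,-2,0,0,0,-5,0,0,0,-8,0,0,0,-8,0,0,0,-8,0])

```text
clock: 12.88
tcp_pos: [0.4563, -0.1543, 0.1359]
orientation: [-0.084, -3.139, -0.001]
contact_force: [0.2, -0.2, -0.6]
grip_width: 0.0155
gripper_force: 26.6
```

```bash
python3 die.py w13; python3 -c "
import cv2
im=cv2.imread('pics/w13.png');cv2.imwrite('pics/z6.png',cv2.resize(im[200:310,190:330],(760,597),interpolation=cv2.INTER_CUBIC))"
```

```text
12.875 [ 0.4563 -0.1543  0.1359] [ 0.2218 -0.1935 -0.6069] 26.60403549671173 0.01548708021416911
[(array([  1.1974, 211.9079]), array([  0, 201,   4,  23,  76], dtype=int32)), (array([330.4058, 229.5145]), array([324, 224,  13,  12, 138], dtype=int32)), (array([255.7401, 254.218 ]), array([ 240,  232,   33,   46, 1312], dtype=int32))]
52,47,47 52,47,48 49,43,47 51,46,48 51,46,48 33,30,33 34,32,34 33,30,32 34,32,33 34,32,33 29,30,31 31,29,31 34,33,34 32,32,33 32,32,33 33,33,34 57,80,100 86,138,185 88,139,186 87,139,185 87,138,185 101,162,215 123,187,233 127,191,235 127,190,235 127,191,235 153,192,207 174,215,227 190,227,235 195,231,238 149,184,200 172,212,226 186,226,234 195,231,238 192,228,237 185,226,234 177,217,229 206,93,70 208,80,44 94,72,66 73,73,70 73,72,69 73,73,70 73,72,68 72,72,70 71,70,67 73,71,68 73,72,69 72,72,68 73,71,69
```

View pics/z6.png

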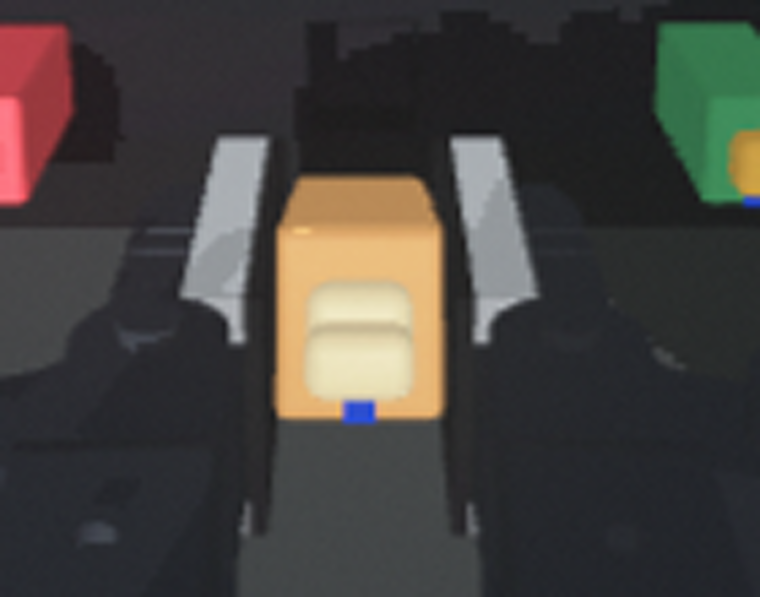

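The die is out and leaning back between the pads. In w13 the plaster's top edge ends at about (241,242)/(271,242), the front edge at (240.5,276.5)/(271,276.5), and the foot's rear edge at (244.5,232.5)/(267,232.5). Solving its pose from these corners.

```bash
cat > pose.py <<'E'
from h import *
from bench import r
o=r.get_obs();p=r.camera_params("wrist");s=760/140
Z=np.array([(278,228),(442,228),(277,417.5),(441.5,417.5),(297,178),(419,178)],float)
uv=(Z+.5)/s-.5+[190,200]
X=np.array([(-9,-8,46),(-9,8,46),(9,-8,46),(9,8,46),(-9,-8,0),(-9,8,0)],float)/1000
K=np.array([[p["fx"],0,p["cx"]],[0,p["fy"],p["cy"]],[0,0,1]])
ok,rv,tv=cv2.solvePnP(X,uv,K,None,flags=cv2.SOLVEPNP_ITERATIVE)
pr=cv2.projectPoints(X,rv,tv,K,None)[0][:,0];print("resid px",pr-uv)
T=p["world_from_camera"];R=T[:3,:3]@cv2.Rodrigues(rv)[0];t=T[:3,:3]@tv[:,0]+T[:3,3]
print("die R",R,"origin",t,"pitch up",np.arcsin(R[2,0]),"yaw",np.arctan2(R[1,0],R[0,0]))
face=t+R@[.0045,0,.0515];Rt=Ro.from_rotvec(o["orientation"]).as_matrix()
print("face in tool (mm)",Rt.T@(face-o["tcp_pos"])*1000,"origin in tool",Rt.T@(t-o["tcp_pos"])*1000)
th,psi=.485,-2.965;L=np.array([.6042,.3021,.2619])
hx=np.array([np.cos(psi)*np.cos(th),np.sin(psi)*np.cos(th),-np.sin(th)]);F=L+.1*hx
print("focus",F,"crown face",face,"lean err",np.arccos(-R[:,0]@hx))
# final tool orientation: yaw so tool -x along -hx horizontally
dyaw=np.arctan2(-hx[1],-hx[0])-np.arctan2(R[1,0],R[0,0])
ft=Rt.T@(face-o["tcp_pos"]);Rn=Ro.from_euler("z",dyaw).as_matrix()@Rt
tcp=F-Rn@ft;print("dyaw deg",np.degrees(dyaw),"tcp target",tcp,"tool shift cm",Rt.T@(tcp-o["tcp_pos"])*100)
E
python3 pose.py
```

```text
resid px [[-0.1224  0.1179]
 [ 0.0705  0.173 ]
 [-0.1004 -0.1767]
 [ 0.1566 -0.1394]
 [-0.2544 -0.0049]
 [ 0.2487  0.0405]]
die R [[ 0.9499  0.0562 -0.3075]
 [-0.0523  0.9984  0.0211]
 [ 0.3082 -0.0039  0.9513]] origin [ 0.4748 -0.156   0.0932] pitch up 0.3132837133401739 yaw -0.05496115450606646
face in tool (mm) [-7.1455 -0.5913 -8.011 ] origin in tool [-18.8333  -0.837   42.3461]
focus [0.5171 0.2866 0.2153] crown face [ 0.4633 -0.1552  0.1436] lean err 0.27350132115388
dyaw deg 13.267055934074959 tcp target [0.51   0.2859 0.2073] tool shift cm [-2.9983 44.2359 -7.1629]
```

The lean is 0.313 rad and needs about 0.485. The foot was jammed against the front wall, so I'll reinsert only about 4 mm, slightly forward, and pull again.

Request:
move_arm(rows=[-0.5,0,2,0,-0.5,0,4.5,0,-0.5,0,6,0,-0.5,0,6.6,0,-0.5,0,6.9,0,-0.5,0,6.9,0,-0.5,0,6.9,0])

```text
clock: 13.8
tcp_pos: [0.4625, -0.1548, 0.0678]
orientation: [0.084, 3.139, -0.0]
contact_force: [0.2, 0.8, -0.3]
grip_width: 0.015
gripper_force: 26.6
```

Request:
move_arm(rows=[0,0,0.15,0,0.2,0,0.15,0,0.4,0,0.15,0,0.6,0,0.15,0,0.8,0,0.15,0,1.0,0,0.15,0,1.25,0,0.15,0,1.25,0,0.15,0])

```text
clock: 14.8
tcp_pos: [0.4494, -0.1541, 0.0658]
orientation: [-0.085, -3.14, -0.0]
contact_force: [0.7, 0.1, -0.6]
grip_width: 0.0153
gripper_force: 26.6
```

```bash
python3 die.py w14
```

```text
14.8 [ 0.4494 -0.1541  0.0658] [ 0.6903  0.1097 -0.6003] 26.6053506731987 0.015304175917203977
[(array([256.116 , 248.3796]), array([240, 232,  33,  46, 569], dtype=int32))]
141,140,134 140,139,133 140,139,133 140,138,134 141,140,134 83,83,83 62,62,63 62,63,64 63,63,66 64,65,68 62,63,66 68,69,72 69,70,73 69,71,75 70,71,75 69,71,75 112,152,186 165,233,253 165,233,253 165,233,253 165,233,253 187,247,255 219,253,255 223,254,255 223,254,255 223,254,255 242,254,255 251,255,255 253,255,255 254,255,255 240,253,254 250,255,255 253,255,255 254,255,255 254,255,255 253,255,255 251,255,255 254,174,139 255,152,98 150,104,100 96,97,99 95,96,98 95,97,98 94,95,97 96,97,98 95,95,97 94,95,95 138,138,134 139,139,134 138,138,132
```

There was no contact, so the die sits higher in the grip than the width-based solve said. I'll recompute from the edge rows alone, with roll fixed by the pads.

```bash
cat > rows.py <<'E'
from h import *
from bench import r
from scipy.optimize import least_squares
o=r.get_obs();p=r.camera_params("wrist");im=cv2.imread("pics/w14.png")
Rt=Ro.from_rotvec(o["orientation"]).as_matrix();tcp=o["tcp_pos"]
g=cv2.cvtColor(im,cv2.COLOR_BGR2GRAY).astype(float)
for u in(246,250): print(u,g[226:284,u].astype(int).tolist())
for v in(233,238,246,258,270): print(v,g[v,234:279].astype(int).tolist())
def P(q,x,z):  # q: face pitch,die origin (tool -x fwd, height) in tool
    X=np.array([x*np.cos(q[2])-z*np.sin(q[2])+q[0], x*np.sin(q[2])+z*np.cos(q[2])+q[1]])
    return proj(p,tcp+Rt@np.array([-X[0],0,-X[1]]))
obs=[((-.009,0),232.4),((-.009,.046),241.6),((.009,.046),276.6)]
for prior in(None,-.036,-.038,-.040,-.042):
    f=lambda q:[P(q,*a)[1]-v for a,v in obs]+([] if prior is None else [(q[1]-prior)*2e4])
    s=least_squares(f,[.019,-.04,.35],x_scale=[.01,.01,.1]);q=s.x;print(prior,q,s.fun)
    e=[(proj(p,tcp+Rt@np.array([-(-.009*np.cos(q[2])-zz*np.sin(q[2])+q[0]),yy,-(-.009*np.sin(q[2])+zz*np.cos(q[2])+q[1])]))[0]) for zz in(0,.046) for yy in(-.008,.008)];print("  u bottom/top",np.array(e))
E
python3 rows.py
```

```text
246 [70, 71, 72, 71, 73, 74, 158, 229, 231, 231, 231, 231, 231, 231, 231, 233, 242, 247, 250, 250, 250, 250, 250, 250, 250, 250, 250, 250, 251, 251, 252, 252, 252, 252, 252, 252, 251, 252, 253, 253, 253, 253, 253, 253, 253, 251, 248, 248, 248, 247, 245, 157, 101, 96, 97, 97, 96, 95]
250 [71, 70, 72, 72, 73, 74, 157, 229, 231, 231, 231, 231, 231, 232, 232, 233, 242, 247, 250, 250, 251, 250, 250, 251, 250, 251, 252, 254, 254, 255, 255, 255, 255, 254, 252, 253, 254, 255, 255, 255, 255, 255, 255, 255, 255, 255, 255, 253, 249, 248, 245, 157, 102, 98, 97, 97, 98, 96]
233 [251, 251, 251, 241, 146, 85, 86, 79, 75, 72, 142, 219, 229, 229, 228, 229, 229, 229, 229, 229, 229, 229, 229, 229, 229, 229, 229, 229, 229, 229, 229, 229, 228, 184, 101, 76, 86, 88, 86, 86, 221, 249, 251, 251, 251]
238 [251, 251, 251, 174, 87, 86, 82, 79, 146, 223, 231, 231, 231, 231, 231, 231, 231, 231, 231, 231, 231, 231, 231, 231, 231, 232, 231, 231, 231, 231, 232, 232, 231, 231, 231, 191, 109, 89, 87, 86, 92, 242, 251, 251, 251]
246 [242, 227, 134, 81, 86, 83, 116, 238, 248, 250, 250, 251, 250, 251, 250, 251, 251, 250
[... 446 characters left out ...]
5, 255, 255, 255, 255, 255, 255, 255, 255, 255, 255, 255, 255, 254, 251, 250, 249, 248, 246, 213, 116, 86, 95, 96, 97, 92, 89]
None [ 0.0182 -0.0409  0.3179] [-0. -0.  0.]
  u bottom/top [245.1291 268.2915 241.6533 272.3817]
-0.036 [ 0.016 -0.036  0.329] [-0.0261 -0.7079  0.7525 -0.0112]
  u bottom/top [244.8222 268.6552 241.1117 273.0256]
-0.038 [ 0.0169 -0.038   0.3245] [-0.0171 -0.414   0.4415 -0.0064]
  u bottom/top [244.9487 268.5053 241.336  272.759 ]
-0.04 [ 0.0178 -0.04    0.32  ] [-0.0059 -0.1297  0.1388 -0.0019]
  u bottom/top [245.0723 268.3589 241.5537 272.5002]
-0.042 [ 0.0187 -0.042   0.3155] [ 0.0072  0.1453 -0.156   0.0021]
  u bottom/top [245.1931 268.2157 241.7651 272.2489]
```

The lean is 0.32 rad either way, and the foot just skimmed the rim. I'll go forward and about 4 mm deeper.

Request:
move_arm(rows=[0,0,-0.4,0,-0.5,0,-0.4,0,-1.0,0,-0.4,0,-1.35,0,-0.4,0,-1.35,0,-0.1,0,-1.35,0,0.15,0,-1.35,0,0.35,0,-1.35,0,0.35,0,-1.35,0,0.35,0])

```text
clock: 15.98
tcp_pos: [0.4631, -0.1548, 0.0623]
orientation: [-0.085, -3.14, -0.0]
contact_force: [-0.1, 0.1, -0.1]
grip_width: 0.0152
gripper_force: 26.6
```

Request:
move_arm(rows=[0.2,0,0,0,0.4,0,0,0,0.6,0,0,0,0.8,0,0,0,1.0,0,0,0,1.0,0,0,0])

```text
clock: 16.73
tcp_pos: [0.455, -0.1546, 0.0633]
orientation: [0.084, 3.137, -0.001]
contact_force: [3.1, -0.0, 5.3]
grip_width: 0.0153
gripper_force: 27.4
```

```bash
cat > tilt.py <<'E'
from h import *
from bench import r
from scipy.optimize import least_squares
import sys
o=r.get_obs();p=r.camera_params("wrist");im=r.grab_frame("wrist");cv2.imwrite(f"pics/{sys.argv[1]}.png",im)
Rt=Ro.from_rotvec(o["orientation"]).as_matrix();tcp=o["tcp_pos"];print(o["clock"],tcp,o["contact_force"],o["gripper_force"])
g=im.astype(float).sum(2)
print("B-R",(im[220:290,256].astype(int)[:,0]-im[220:290,256].astype(int)[:,2]).tolist());print("col248",(g[220:290,248]/3).astype(int).tolist())
def P(q,x,z):
    X=np.array([x*np.cos(q[2])-z*np.sin(q[2])+q[0], x*np.sin(q[2])+z*np.cos(q[2])+q[1]])
    return proj(p,tcp+Rt@np.array([-X[0],0,-X[1]]))
def solve(vs,prior):
    f=lambda q:[P(q,*a)[1]-v for a,v in zip([(-.009,0),(-.009,.046),(.009,.046)],vs)]+[(q[1]-prior)*500]
    s=least_squares(f,[.019,-.04,.35],x_scale=[.01,.01,.1]);print(vs,"fwd,up,tilt",s.x,s.fun);return s.x
if len(sys.argv)>2: solve([float(a) for a in sys.argv[2:5]],-.039)
E
python3 tilt.py w15
```

```text
16.725 [ 0.455  -0.1546  0.0633] [ 3.089  -0.032   5.3137] 27.40484207868576
B-R [-3, -3, -4, -4, -4, -6, -5, -5, -6, -5, -7, -7, -40, -92, -88, -88, -87, -88, -89, -87, -89, -84, -69, -51, -33, -32, -33, -31, -32, -32, -32, -25, -13, -7, -4, -3, -2, -1, -1, -8, -14, -9, -5, -3, -2, -1, -1, -1, -1, -2, -2, -3, -4, 15, 134, 155, 157, 156, 49, -4, -4, -4, -4, -3, -4, -2, -2, -3, 1, 3]
col248 [68, 70, 69, 70, 70, 70, 70, 70, 71, 72, 72, 70, 108, 213, 217, 216, 216, 217, 217, 216, 217, 219, 229, 236, 243, 244, 244, 244, 244, 244, 243, 243, 246, 250, 253, 253, 254, 254, 254, 253, 248, 249, 252, 253, 254, 254, 254, 254, 254, 254, 254, 253, 253, 242, 239, 237, 234, 154, 100, 98, 96, 95, 96, 96, 96, 96, 96, 95, 124, 136]
```

The foot's rear edge now rides on the rack top (5 N up). Pressing a little and dragging back will use that friction to lean it further.

Request:
move_arm(rows=[0,0,0.15,0,0,0,0.3,0,0.2,0,0.3,0,0.4,0,0.35,0,0.6,0,0.35,0,0.7,0,0.35,0])

```text
clock: 17.52
tcp_pos: [0.4511, -0.1545, 0.0615]
orientation: [0.084, 3.13, -0.001]
contact_force: [5.2, 1.4, 15.9]
grip_width: 0.0154
gripper_force: 29.4
```

```bash
python3 tilt.py w16 232.4 242.2 277.5
```

```text
17.525 [ 0.4511 -0.1545  0.0615] [ 5.1518  1.3863 15.9336] 29.420079588890076
B-R [-3, -2, -4, -4, -4, -4, -6, -5, -6, -6, -7, -6, -7, -7, -7, -7, -8, -8, -41, -91, -86, -87, -84, -68, -49, -33, -32, -31, -30, -31, -31, -31, -16, -8, -5, -3, -2, -1, -1, -8, -12, -6, -4, -3, -2, -1, -1, -1, -1, -1, -2, -3, -3, 18, 130, 148, 148, 151, 152, 134, 17, -4, -4, -4, -4, -3, -1, -2, -3, -2]
col248 [67, 70, 69, 70, 70, 70, 71, 70, 72, 72, 72, 72, 73, 71, 74, 73, 73, 75, 109, 213, 218, 217, 218, 229, 237, 243, 244, 244, 244, 244, 244, 244, 244, 249, 252, 253, 254, 254, 254, 253, 249, 251, 253, 253, 254, 254, 254, 254, 254, 254, 254, 253, 252, 244, 243, 243, 242, 238, 233, 134, 99, 99, 97, 96, 97, 97, 95, 96, 94, 96]
[232.4, 242.2, 277.5] fwd,up,tilt [ 0.0174 -0.0391  0.3136] [-0.0045 -0.0873  0.0939 -0.0535]
```

```bash
python3 tilt.py w17 238.2 243.6 278.8 | tail -1
```

```text
[238.2, 243.6, 278.8] fwd,up,tilt [ 0.0218 -0.0392  0.3835] [-0.0004 -0.166   0.1706 -0.0959]
```

Request:
move_arm(rows=[0.2,0,0.05,0,0.4,0,0.1,0,0.6,0,0.1,0,0.7,0,0.1,0])

```text
clock: 18.12
tcp_pos: [0.4432, -0.1542, 0.0595]
orientation: [0.084, 3.132, -0.002]
contact_force: [5.7, 0.3, 7.4]
grip_width: 0.0155
gripper_force: 29.0
```

```bash
python3 tilt.py w18
```

```text
18.125 [ 0.4432 -0.1542  0.0595] [5.7014 0.2754 7.3688] 28.97787094116211
B-R [0, 0, -3, -2, -3, -3, -2, -4, -3, -2, -4, -5, -4, -4, -4, -5, -5, -5, -4, -5, -6, -6, -6, -74, -75, -59, -46, -45, -45, -45, -45, -44, -22, -8, -5, -4, -3, -2, -6, -9, -6, -4, -3, -2, -2, -1, -1, -1, -1, -2, -3, -5, 96, 158, 155, 157, 158, 158, 157, 158, 101, 76, 3, -2, -1, -1, -2, -1, -1, 0]
col248 [83, 66, 64, 65, 64, 63, 63, 65, 64, 66, 65, 66, 66, 71, 71, 72, 73, 72, 72, 72, 73, 74, 74, 151, 226, 233, 238, 239, 238, 238, 238, 238, 239, 249, 252, 253, 253, 253, 253, 251, 252, 253, 253, 254, 254, 254, 254, 254, 254, 254, 253, 250, 243, 241, 241, 241, 242, 242, 239, 235, 209, 97, 75, 91, 91, 94, 96, 95, 94, 95]
```

```bash
python3 tilt.py w19 242.7 244.8 280.3 | tail -1;python3 tilt.py w20 242.7 244.4 280.0 | tail -1
```

```text
[242.7, 244.8, 280.3] fwd,up,tilt [ 0.0251 -0.039   0.4346] [ 0.0002 -0.0056  0.0056 -0.0031]
[242.7, 244.4, 280.0] fwd,up,tilt [ 0.0251 -0.039   0.4386] [-0.0013  0.0383 -0.0381  0.0213]
```

Request:
move_arm(rows=[0,0,-1,0,0,0,-5,0,0,0,-9,0,0,0,-9,0])

```text
clock: 18.77
tcp_pos: [0.4398, -0.1539, 0.1501]
orientation: [0.085, 3.137, 0.0]
contact_force: [0.3, 0.5, 0.2]
grip_width: 0.0155
gripper_force: 27.9
```

```bash
python3 tilt.py w21 242.7 244.8 280.3
```

```text
18.775 [ 0.4398 -0.1539  0.1501] [0.3173 0.4866 0.1915] 27.903093695640564
B-R [0, 2, 1, -1, 1, 3, 1, 2, 0, 0, -1, 0, 0, 0, 1, 0, -1, 1, 1, 0, 0, 0, 2, -26, -74, -78, -82, -83, -82, -84, -84, -83, -61, -41, -41, -41, -44, -44, -43, -37, -41, -42, -42, -42, -44, -43, -43, -42, -43, -43, -44, -43, 28, 97, 105, 105, 107, 106, 106, 106, 106, 37, 5, 2, 1, 2, 2, 2, 1, 1]
col248 [17, 19, 18, 19, 18, 17, 19, 19, 19, 20, 18, 18, 19, 20, 23, 25, 24, 25, 25, 26, 26, 25, 27, 47, 92, 102, 108, 110, 109, 109, 109, 110, 109, 110, 119, 124, 130, 131, 130, 119, 121, 124, 128, 131, 133, 136, 137, 137, 138, 137, 132, 124, 113, 113, 114, 113, 114, 114, 110, 104, 80, 44, 40, 40, 39, 39, 39, 39, 40, 39]
[242.7, 244.8, 280.3] fwd,up,tilt [ 0.0251 -0.039   0.4346] [ 0.0001 -0.0043  0.0043 -0.0024]
```

The lean is now about 0.44 rad. Carrying it to the camera, staying back at first.

Request:
move_arm(rows=[0,2,-1,0,0,6,-2,-1,0,11,-3,-3,0,16,-4,-5,0,21,-5,-7,0,26,-5.6,-9,-0.5,31,-5.6,-11,-1,36,-5.6,-12.3,-1.5,40,-5.6,-13.3,-1.5,40,-5.6,-13.3])

```text
clock: 20.08
tcp_pos: [0.4741, 0.2481, 0.2019]
orientation: [0.288, -3.125, 0.001]
contact_force: [-0.5, -0.7, 0.1]
grip_width: 0.0156
gripper_force: 27.9
```

```bash
cat > go.py <<'E'
from h import *
from bench import r
o=r.get_obs();Rt=Ro.from_rotvec(o["orientation"]).as_matrix()
F=np.array([.5171,.2866,.2153]);t=F-Rt@np.array([-.0075,0,-.0096])
print(o["clock"],o["tcp_pos"],o["gripper_force"],"fwd dir",-Rt[:,0],"yaw",np.arctan2(-Rt[1,0],-Rt[0,0]),"target",t,"shift cm",Rt.T@(t-o["tcp_pos"])*100)
E
python3 go.py
```

```text
20.075 [0.4741 0.2481 0.2019] 27.895808815956116 fwd dir [ 0.9831  0.1829 -0.0032] yaw 0.18389573523784145 target [0.5097 0.2852 0.2057] shift cm [-4.1724  2.9973 -0.3994]
```

Request:
move_arm(rows=[-1,0.8,-0.1,0,-2,1.6,-0.2,0,-3,2.4,-0.3,0,-4,2.9,-0.4,0,-4.2,3,-0.4,0,-4.2,3,-0.4,0,-4.2,3,-0.4,0])

```text
clock: 20.95
tcp_pos: [0.5114, 0.2817, 0.2077]
orientation: [0.279, -3.129, 0.0]
contact_force: [-1.1, 0.8, -0.4]
grip_width: 0.0154
gripper_force: 27.9
```

```bash
python3 go.py; python3 tilt.py w22 242.7 244.8 280.3
python3 - <<'E'
from h import *; from bench import r
import pickle
L=np.array([.6042,.3021,.2619]);F=np.array([.5171,.2866,.2153])
for n in("side","top"):
    p=r.camera_params(n);im=r.grab_frame(n);cv2.imwrite(f"pics/{n}9.png",im);f=proj(p,F);print(n,"focus px",f)
    u,v=np.round(f).astype(int);c=im[v-14:v+15,u-14:u+15].astype(int)
    m=(c[...,2]>120)&(c[...,2]-c[...,0]>20)
    print([(b[0]+[u-14,v-14],b[1]) for b in blob(m,3)])
E
```

```text
20.95 [0.5114 0.2817 0.2077] 27.90007710456848 fwd dir [ 0.9842  0.1772 -0.0004] yaw 0.17812331030606235 target [0.5097 0.2853 0.2057] shift cm [0.1023 0.3805 0.2046]
20.95 [0.5114 0.2817 0.2077] [-1.093   0.8025 -0.3609] 27.90007710456848
B-R [3, 2, 3, 2, 2, 3, 2, 1, 2, 1, 2, 2, 2, 2, 2, 2, 2, 1, 1, 0, 2, 2, 0, -25, -79, -79, -80, -82, -81, -83, -82, -82, -61, -40, -41, -42, -42, -42, -39, -38, -39, -41, -42, -43, -43, -42, -43, -43, -42, -42, -41, -40, 55, 101, 102, 103, 103, 102, 104, 103, 66, 29, 4, 3, 2, 3, 3, 4, 3, 5]
col248 [39, 41, 40, 39, 39, 40, 39, 40, 39, 41, 41, 41, 41, 41, 40, 40, 41, 39, 40, 41, 41, 42, 41, 58, 133, 161, 182, 117, 107, 107, 106, 107, 108, 109, 117, 123, 126, 128, 129, 119, 118, 122, 126, 128, 132, 133, 134, 135, 136, 135, 129, 119, 112, 111, 112, 112, 112, 113, 107, 102, 76, 32, 24, 25, 25, 27, 25, 26, 27, 26]
[242.7, 244.8, 280.3] fwd,up,tilt [ 0.0249 -0.039   0.4344] [ 0.0002 -0.0076  0.0076 -0.0043]
side focus px [201.7799 124.8545]
[(array([208.52, 131.96]), array([18, 18,  6,  7, 25], dtype=int32))]
top focus px [152.0819 208.4739]
[]
```

Request:
move_arm(rows=[0.1,0.35,0.2,0,0.1,0.35,0.2,0,0.1,0.35,0.2,0,0.1,0.35,0.2,0,0.1,0.35,0.2,0,0.1,0.35,0.2,0])

```text
clock: 21.85
tcp_pos: [0.5101, 0.2853, 0.2058]
orientation: [-0.28, 3.129, 0.0]
contact_force: [-0.0, -0.1, -0.4]
grip_width: 0.0155
gripper_force: 27.9
```

```bash
python3 go.py
python3 - <<'E'
from h import *; from bench import r
# crown face independently: crown top-face edges / blue front edge in wrist view, on the fixed grip plane
o=r.get_obs();print(abs(o["qvel"]).max(),o["contact_force"])
p=r.camera_params("side");im=r.grab_frame("side");T=r.camera_params("top");it=r.grab_frame("top")
Rt=Ro.from_rotvec(o["orientation"]).as_matrix();th=.435
def W(x,y,z):
    return o["tcp_pos"]+Rt@np.array([-(.025+x*np.cos(th)-z*np.sin(th)),y,-(-.039+x*np.sin(th)+z*np.cos(th))])
for nm,q,i in(("side",p,im),("top",T,it)):
    print(nm,"plaster foot px",proj(q,W(0,-.008,.008)),"crown px",proj(q,W(0,0,.057)))
    u,v=np.round(proj(q,W(0,0,.03))).astype(int);c=i[v-14:v+15,u-14:u+15].astype(int)
    m=(c[...,2]-c[...,0]>18)&(c[...,2]>60);print([(b[0]+[u-14,v-14],b[1][4]) for b in blob(m,3)])
E
```

```text
21.85 [0.5101 0.2853 0.2058] 27.901513874530792 fwd dir [0.9841 0.1774 0.    ] yaw 0.17833225886295387 target [0.5097 0.2853 0.2057] shift cm [0.0352 0.0029 0.0108]
0.002005565441416112 [-0.0494 -0.0743 -0.3786]
side plaster foot px [208.6142 134.2186] crown px [199.9766 124.9762]
[(array([197.7143, 127.    ]), np.int32(7)), (array([207.4   , 132.4857]), np.int32(35))]
top plaster foot px [156.9424 205.5503] crown px [152.2181 210.2443]
[(array([140.625, 194.875]), np.int32(8)), (array([141.6667, 221.3333]), np.int32(3))]
```

Steady and on target; the side camera agrees with the predicted foot position. Handing in.

```bash
python3 -c "
from bench import r
print(r.hand_in())"
```

```text
the job is handed in; nothing more can be done
None
```

I handed the job in at about 22 s, with the crowned die held steady at about 28 N a finger in front of the shade camera, its front within about 1 mm of the focus I measured; the die leans back 0.44 rad against a measured camera tilt of 0.485 rad, and the hand-in returned no verdict.

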